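Clear the fixture table after a jig set-up

TASK

Sort the fixture parts left on the welding table: stand both brass locating pins upright in the red bin, stand one drilled steel block in each pocket of the wooden tray, down on the pocket floor, and press the yellow-handled scriber down between the spring jaws of the blue clip holder until it lies fully home on its two black saddles, about centred along the holder. Leave everything released and at rest.

Things in the scene. Friction and masses are not known exactly. Their poses are not given: they have to be found in the camera images.
- pin_a: locating pin, plain brass cylinder 24 mm in diameter and 70 mm high with a thin black band low down, about 0.25 kg, standing upright. Origin: centre of the underside; z up along the pin. The two pins are alike and interchangeable.
- pin_b: locating pin, plain brass cylinder 24 mm in diameter and 70 mm high with a thin black band low down, about 0.25 kg, standing upright. Origin: centre of the underside; z up along the pin. The two pins are alike and interchangeable.
- block_a: drilled setup block, bright steel with rows of dark holes, 76 long (its x) x 25 wide (its y) x 51 mm high, 0.55 kg give or take 20 %, standing on its long narrow face. Origin: centre of the underside; z up. Grasp it across the 25 mm. The two blocks are alike and interchangeable.
- block_b: drilled setup block, bright steel with rows of dark holes, 76 long (its x) x 25 wide (its y) x 51 mm high, 0.55 kg give or take 20 %, standing on its long narrow face. Origin: centre of the underside; z up. Grasp it across the 25 mm. The two blocks are alike and interchangeable.
- scriber: scriber lying on the table: yellow square grip in the middle, 64 long x 18 x 18 mm, with a round steel shank 16 mm in diameter on either side, reaching to 75 mm either way from the middle, and a 12 mm dark point at the +x end; 0.09 kg. Origin: in the middle of the grip, on the long axis (9 mm above the table at the start); x along the scriber towards the point, y across it. Grasp the grip across its 18 mm.
- bin: red open bin fixed to the table, 130 (x) x 110 (y) x 35 mm high, walls 4 mm, inner floor 4 mm above the table. Origin: centre of the underside; z up. Room for both pins, for example 30 mm either way from the centre along its x.
- tray: light wooden tray fixed to the table, 112 (x) x 140 (y) x 16 mm high, with two pockets 100 (along x) x 45 mm (along y), 12 mm deep, their floor 4 mm above the table; pocket centres lie at y = +37.5 and -37.5 mm of the tray. Origin: centre of the underside; z up. A block fits a pocket only standing, with its length along the tray's x, either way round.
- clip: fixed spring clip: blue base 130 (x) x 70 (y) x 12 mm; at x = +-52 mm a black saddle (12 x 14 mm, top at z 40) under two sprung jaws with orange flared lips, top at z 71. Lip gap 9 mm at z 56; each jaw yields 14 mm (1 N + 350 N/m). Scriber goes along x, either way round, pressed straight down (4-8 N), axis home at z 48. 92 mm free for fingers between jaw pairs. Origin: centre of underside, z up.
Not all that is in view belongs to the job. What is shaped like the block_a but orange or purple is not meant.

How it is judged:
By the outcome, as a careful person would: the job done as asked, in the order asked, and still so for the second after the job is handed in, with the robot touching nothing.
It also fails if it takes over 144 s, if anything falls off the work surface, if the arm or the gripper's body presses on something with over 40 N, if the wrist force passes 120 N, or if a joint passes its speed limit or range.

ROBOT

A 7-joint arm with a two-finger parallel gripper is mounted at the origin on the work surface. World frame = base frame: x ahead of the robot, y to its left, z up, the work surface at z = 0. Lengths are in m, angles in rad, forces in N, time in s.
With the tool pointing down it reaches from about 0.4 to 0.75 m from the base axis. Payload 19.5 kg.
Tool frame: the origin (TCP) lies at the very end of the fingers, on their centre line; the grasp point (between the pads) lies 19 mm behind it; x points along the fingers, z is the direction in which the jaws open and shut, and the axes are right-handed (so a half turn about x gives the same grasp; the last joint's range is limited). The gripper opens to 85 mm and grips with 20 to 120 N. Pads are 22 mm wide; open, the fingers measure 114 mm over their backs; the gripper's body (76 mm by 85 mm) begins 54 mm behind the grasp point. The pads swing forward as they close: fully open they stand 13 mm farther back than shut.
Start: joints at [1.305, 0.707, -0.028, 1.485, 0.022, 0.951, -0.075], TCP at [0.128, -0.561, 0.231] pointing down, gripper open.
Joint ranges: [-2.71, 2.71], [-0.32, 2.16], [-1.57, 1.52], [0, 2.45], [-1.46, 4.6], [0, 2.02], [-2.83, 2.83]. Speed limits (rad/s): [1.89, 1.89, 2.57, 2.57, 3.01, 3.01, 3.01].

INTERFACE

Orientations are given as a unit quaternion [x, y, z, w].
In Python, from rig import arm gives the robot as it stands.
- The arm moves only by the tool carry_out, never from a script. Its argument "targets" is a list of rows, each a list of 3 entries, a list of its own where there are three numbers: the shift along the tool's x, y, z in mm, then the turn about the tool's x in degrees, then the gripper command: -1 is fully open, 1 is shut, values between are in proportion. A call has 1 to 20 rows; each row is the pose to reach, as a shift and turn from the pose commanded when the call began, along the tool's axes at that moment; what a row does not reach only later rows make up. A row lasts 1/12 s, in which the tool goes at most 41.7 mm and 7.16 degrees, less where a joint would pass 70% of its speed; a pose out of reach is approached as far as the arm can. A call with a gripper value outside its range is refused whole. The fingers move at their own pace and stop on an object; "force" is the grip in N (left out, the last holds). Time passes only in rows, so rows that repeat a pose let the fingers close. It gives the time, the measured TCP pose, the force and the opening at its end, in the units of the state.
- arm.sense(): the state, without advancing time (a new reading comes with each control period).
- arm.capture(name): name is "scene" or "side" or "wrist"; returns the picture (400x640x3 uint8, blue, green, red); there is no depth.
- arm.calibration(name): a dict with "K" (3x3 intrinsics, pixels), "pose" (4x4, takes a point from camera to world coordinates). Camera axes: x right, y down, z forward; pixel columns grow to the right and rows downward; lengths in m; the calibration is good to about 2 mm. A picture is of the moment at which its call begins: read the wrist's pose just before it. calibration takes no time and is no camera call; for the wrist camera it gives the pose at the moment of the call.
- arm.finish_job(): hands the job in, once; it reports no verdict.
The state is a dict: "t": time; "joint_pos": joint angles; "qd": joint speeds; "effort": joint torques, N m; "tcp_pos": TCP position; "tcp_rot": TCP orientation; "force": force on the tool from outside, world axes, zero at the start; "wrist_torque": the same for the moment, N m; "grip_width": finger opening in m.
Only numpy, scipy, OpenCV 4.12 (cv2) and the standard library are available. Lean on these libraries where they do the work, as an engineer would, in place of code of your own. Each camera call takes 0.05 s, during which the arm holds its last target.

## Working session

There is one attempt and no reset: what is moved stays moved. The work goes in short steps, Python scripts to look and compute and a tool call to move; the robot and the scene stay as the last step left them, time stands still between calls to the robot, and variables do not carry over. Pictures are saved under pics/ and viewed, and the job is handed in when it is done.

Besides the shell and the picture viewer there is one more tool, called after ">>>" as a command line: name --argument value ..., lists and objects as JSON in quotes. carry_out: Moves the arm, as the interface text tells. Its arguments: {"type":"object","properties":{"targets":{"type":"array"},"force":{"type":"number"}},"required":["targets"]}

```bash
ls; mkdir -p pics; python3 - <<'E'
from rig import arm
import cv2,json
s=arm.sense()
for k in s: print(k,s[k])
for n in ["scene","side","wrist"]:
    c=arm.calibration(n); print(n,c["K"],c["pose"])
    cv2.imwrite(f"pics/{n}0.png",arm.capture(n))
E
```

```text
pics
t 0.0
joint_pos [ 1.30529459  0.70711042 -0.02761308  1.4849818   0.02198988  0.95088661
 -0.07551968]
qd [ 0.00018032  0.0006507  -0.0003184  -0.00108035  0.00027005 -0.00116427
 -0.00195393]
effort [-5.62629084e-04 -8.83225250e+01  1.23455700e+00 -2.36170989e+01
  1.69863302e-02  6.36624536e-03 -2.74670526e-05]
tcp_pos [ 0.12755811 -0.5604118   0.23082728]
tcp_rot [ 0.44127805  0.5530059  -0.44081585  0.55239437]
force [ 0.42120198 -0.50354506 -0.22479317]
wrist_torque [ 0.04042504  0.01079403 -0.02059858]
grip_width 0.08585845303219865
scene [[409.53010867   0.         319.73399211]
 [  0.         409.53010867 197.07478276]
 [  0.           0.           1.        ]] [[-0.86081435  0.27547292 -0.42791744  0.88811472]
 [ 0.50877058  0.48612787 -0.71051544  0.6460916 ]
 [ 0.01229483 -0.82933368 -0.55861837  0.54614083]
 [ 0.          0.          0.          1.        ]]
side [[371.9773247    0.         316.27214858]
 [  0.         371.9773247  204.40980382]
 [  0.           0.           1.        ]] [[ 0.93554384 -0.22069616  0.27577332  0.24612272]
 [-0.35319199 -0.5925358   0.7239867  -0.67467745]
 [ 0.00362448 -0.77472223 -0.63229133  0.63823556]
 [ 0.          0.          0.          1.        ]]
wrist [[324.70963799   0.         324.20954679]
 [  0.         324.70963799 194.71980049]
 [  0.           0.           1.        ]] [[ 2.21650344e-01 -9.22988849e-01 -3.14583390e-01  2.09668733e-01]
 [-9.75126169e-01 -2.09892494e-01 -7.12326843e-02 -5.41735951e-01]
 [-2.81718794e-04  3.22547245e-01 -9.46553324e-01  3.73562294e-01]
 [ 0.00000000e+00  0.00000000e+00  0.00000000e+00  1.00000000e+00]]
```

View pics/scene0.png

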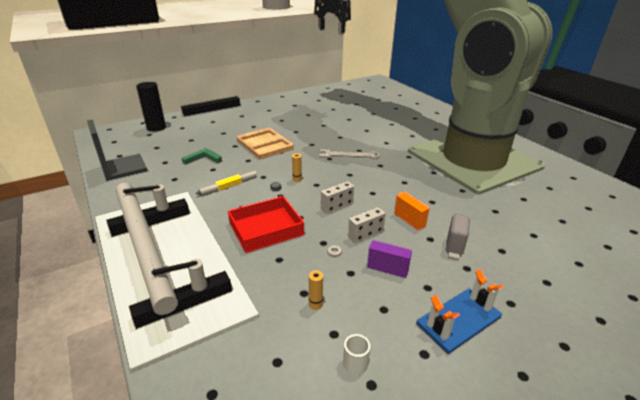

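View pics/side0.png

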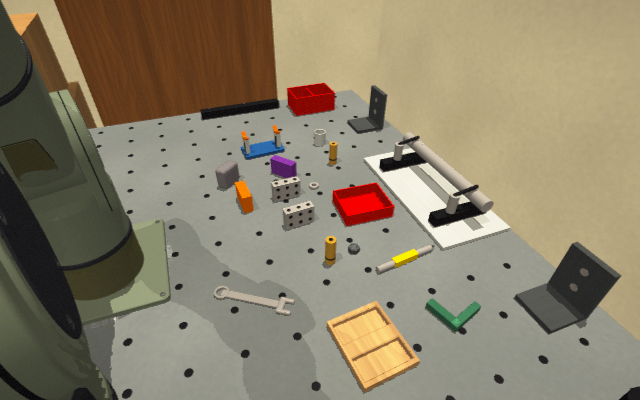

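View pics/wrist0.png

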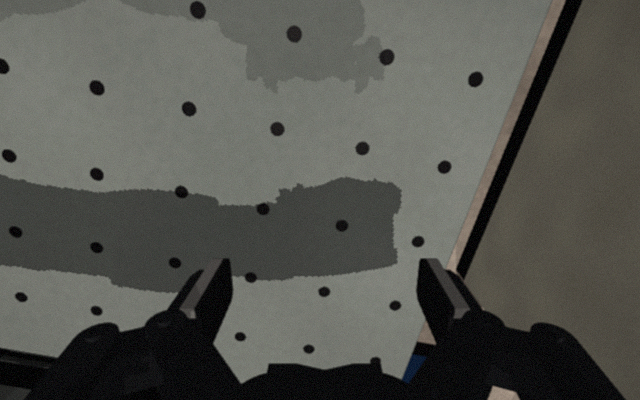

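```bash
python3 - <<'E'
import cv2
a=cv2.imread("pics/scene0.png"); 
cv2.imwrite("pics/sc1.png",cv2.resize(a[110:270,180:400],None,fx=3.6,fy=3.6,interpolation=cv2.INTER_CUBIC))
cv2.imwrite("pics/sc2.png",cv2.resize(a[180:390,290:520],None,fx=2.8,fy=2.8,interpolation=cv2.INTER_CUBIC))
a=cv2.imread("pics/side0.png"); 
cv2.imwrite("pics/si1.png",cv2.resize(a[120:270,210:440],None,fx=3.4,fy=3.4,interpolation=cv2.INTER_CUBIC))
E
```

```text
(no output)
```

View pics/sc1.png

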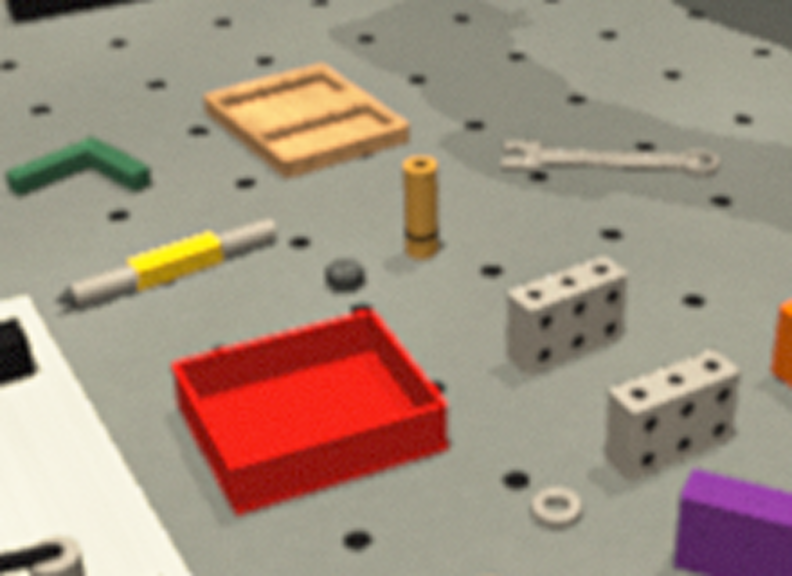

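View pics/sc2.png

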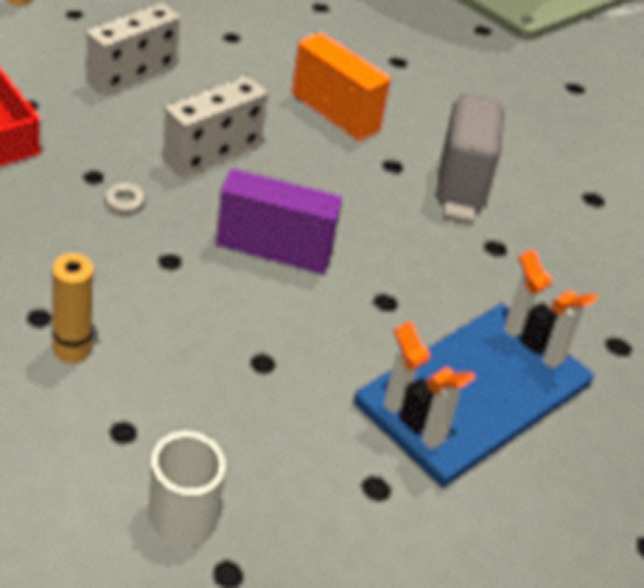

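View pics/si1.png

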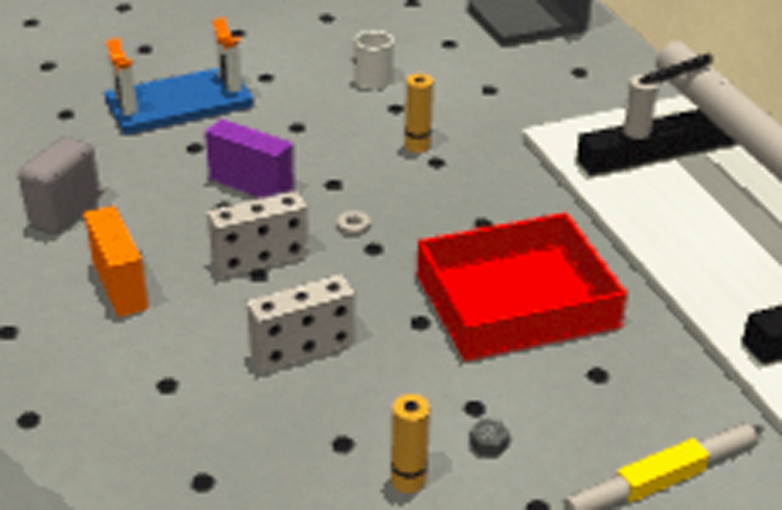

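```bash
cat > h.py <<'E'
import numpy as np, cv2, json
def load(n,f,arm):
    return cv2.imread(f),arm.calibration(n)
def ray(c,uv):
    K=np.array(c["K"]);P=np.array(c["pose"])
    d=P[:3,:3]@np.linalg.solve(K,[uv[0],uv[1],1.]); return P[:3,3],d/np.linalg.norm(d)
def plane(c,uv,z):
    o,d=ray(c,uv); return o+d*(z-o[2])/d[2]
def tri(c1,u1,c2,u2):
    o1,d1=ray(c1,u1);o2,d2=ray(c2,u2)
    A=np.stack([d1,-d2],1);t=np.linalg.lstsq(A,o2-o1,rcond=None)[0]
    p,q=o1+t[0]*d1,o2+t[1]*d2
    return (p+q)/2,np.linalg.norm(p-q)
def proj(c,p):
    P=np.array(c["pose"]);q=np.array(c["K"])@(P[:3,:3].T@(np.array(p)-P[:3,3]));return q[:2]/q[2]
def toolR(s):
    from scipy.spatial.transform import Rotation as R
    return R.from_quat(s["tcp_rot"]).as_matrix()
E
python3 - <<'E'
from rig import arm
from h import *
np.set_printoptions(precision=4,suppress=True)
S=arm.calibration("scene");D=arm.calibration("side")
print(toolR(arm.sense()))
sc=lambda x,y:(180+(x+.5)/3.6-.5,110+(y+.5)/3.6-.5)
s2=lambda x,y:(290+(x+.5)/2.8-.5,180+(y+.5)/2.8-.5)
si=lambda x,y:(210+(x+.5)/3.4-.5,120+(y+.5)/3.4-.5)
print("pinA top",tri(S,sc(421,163),D,si(410,404)),plane(S,sc(421,163),.07),plane(D,si(410,404),.07))
print("pinB top",tri(S,s2(73,266),D,si(420,80)),plane(S,s2(73,266),.07),plane(D,si(420,80),.07))
# block top mid holes
print("blk1",tri(S,sc(568,282),D,si(300,294)),plane(S,sc(568,282),.051),plane(D,si(300,294),.051))
print("blk2",tri(S,sc(676,375),D,si(258,209)),plane(S,sc(676,375),.051),plane(D,si(258,209),.051))
for n,a,b in [("b1s",sc(534,295),sc(600,269)),("b2s",sc(639,394),sc(711,367))]:
    d=plane(S,b,.051)-plane(S,a,.051);print(n,np.linalg.norm(d),np.degrees(np.arctan2(d[1],d[0])))
for n,a,b in [("b1d",si(267,306),si(333,287)),("b2d",si(225,216),si(291,202))]:
    d=plane(D,b,.051)-plane(D,a,.051);print(n,np.linalg.norm(d),np.degrees(np.arctan2(d[1],d[0])))
for n,p,z in [("bin c",(174,370),.035),("bin",(366,312),.035),("bin",(444,408),.035),("bin",(240,478),.035)]:
    print(n,plane(S,sc(*p),z))
for p in [(418,243),(568,216),(625,294),(463,330)]: print("bin side",plane(D,si(*p),.035))
for p in [(205,98),(325,65),(409,128),(286,165)]: print("tray",plane(S,sc(*p),.016))
for p in [(355,398),(503,306),(593,377),(445,475)]: print("clip",plane(S,s2(*p),.012))
for p in [(58,305),(275,230),(175,260)]: print("scr",plane(S,sc(*p),.009))
E
```

```text
[[-0.0002  0.9751  0.2219]
 [ 0.0007  0.2219 -0.9751]
 [-1.     -0.     -0.0008]]
pinA top (array([ 0.4801, -0.145 ,  0.0712]), np.float64(0.0009729710403812555)) [ 0.4786 -0.1469  0.07  ] [ 0.4811 -0.1441  0.07  ]
pinB top (array([0.6446, 0.2318, 0.0706]), np.float64(0.0011055521231452547)) [0.6438 0.2315 0.07  ] [0.6455 0.2324 0.07  ]
blk1 (array([0.4567, 0.006 , 0.0522]), np.float64(0.00013491865761320904)) [0.4558 0.0044 0.051 ] [0.4571 0.0074 0.051 ]
blk2 (array([0.458 , 0.1187, 0.0526]), np.float64(0.0025959660747395643)) [0.4551 0.1171 0.051 ] [0.4595 0.1199 0.051 ]
b1s 0.05220919100450546 -174.47917627477557
b2s 0.05066006851617572 -179.25004818098984
b1d 0.05206434416649014 4.213931028682976
b2d 0.05474744190280085 -0.013604992367028154
bin c [ 0.6942 -0.0496  0.035 ]
bin [ 0.5698 -0.0491  0.035 ]
bin [0.5745 0.0605 0.035 ]
bin [0.6977 0.0603 0.035 ]
bin side [0.5702 0.0535 0.035 ]
bin side [0.6983 0.0445 0.035 ]
bin side [ 0.6915 -0.0592  0.035 ]
bin side [ 0.5606 -0.0543  0.035 ]
tray [ 0.5337 -0.4226  0.016 ]
tray [ 0.4208 -0.4338  0.016 ]
tray [ 0.4131 -0.2932  0.016 ]
tray [ 0.5225 -0.2838  0.016 ]
clip [0.5264 0.3538 0.012 ]
clip [0.397  0.3462 0.012 ]
clip [0.3942 0.4126 0.012 ]
clip [0.519  0.4173 0.012 ]
scr [ 0.725 -0.191  0.009]
scr [ 0.5636 -0.2103  0.009 ]
scr [ 0.6392 -0.2066  0.009 ]
```

```bash
cat >> h.py <<'E'
def go(arm,p,yaw=None):
    "print shift in tool mm and turn deg to bring TCP to p with tool z at yaw deg"
    s=arm.sense();R=toolR(s);d=R.T@(np.array(p)-np.array(s["tcp_pos"]))*1000
    y=np.degrees(np.arctan2(R[1,2],R[0,2]))
    print("shift",np.round(d,1),"dist",round(np.linalg.norm(d),1),"yaw z",round(y,2),"turn",None if yaw is None else round(-((yaw-y+180)%360-180),2))
E
python3 - <<'E'
from rig import arm
from h import *
go(arm,(.48,-.145,.2),-85)
E
```

```text
shift [  31.2  435.9 -326.9] dist 545.7 yaw z -77.18 turn 7.82
```

Candidates in the scene picture: 
- **Pins:** brass cylinders at (297,166) and (316,290). The grey tube at (356,355) and the black cylinder at (150,107) are not pins.
- **Blocks:** drilled steel at (337,196) and (366,224). Orange (411,210), purple (389,258) and plain grey (458,235) are not wanted.
- **Bin:** red open bin at (265,222). The divided red box, at side (311,98), is not it.
- **Scriber:** (229,183). The wrench (348,154), the green angle and the clamp tube are not it.

The crops confirm these choices.

>>> carry_out --targets '[[[31,436,-327],7.8,-1],[[31,436,-327],7.8,-1],[[31,436,-327],7.8,-1],[[31,436,-327],7.8,-1],[[31,436,-327],7.8,-1],[[31,436,-327],7.8,-1],[[31,436,-327],7.8,-1],[[31,436,-327],7.8,-1],[[31,436,-327],7.8,-1],[[31,436,-327],7.8,-1],[[31,436,-327],7.8,-1],[[31,436,-327],7.8,-1],[[31,436,-327],7.8,-1],[[31,436,-327],7.8,-1],[[31,436,-327],7.8,-1],[[31,436,-327],7.8,-1],[[31,436,-327],7.8,-1]]' --force 40

```text
t: 1.57
tcp_pos: [0.4796, -0.146, 0.2004]
tcp_rot: [0.478, 0.521, -0.478, 0.521]
force: [-0.5, -0.4, 0.1]
grip_width: 0.085
```

```bash
python3 - <<'E'
from rig import arm
from h import *
s=arm.sense(); print(s["t"],s["tcp_pos"],s["joint_pos"],s["qd"])
c=arm.calibration("wrist"); im=arm.capture("wrist"); cv2.imwrite("pics/w1.png",im)
np.savez("pics/w1.npz",K=c["K"],pose=c["pose"])
E
```

```text
1.5667 [ 0.47958782 -0.14597019  0.20035353] [ 0.16296225  0.64740002  0.12177295  1.7948855  -0.11258929  0.70626525
 -1.13838613] [ 1.07068566e-02 -2.12865853e-03 -1.76544141e-03 -6.99809286e-04
 -6.47691703e-04  7.61798178e-05 -2.46192739e-03]
```

View pics/w1.png

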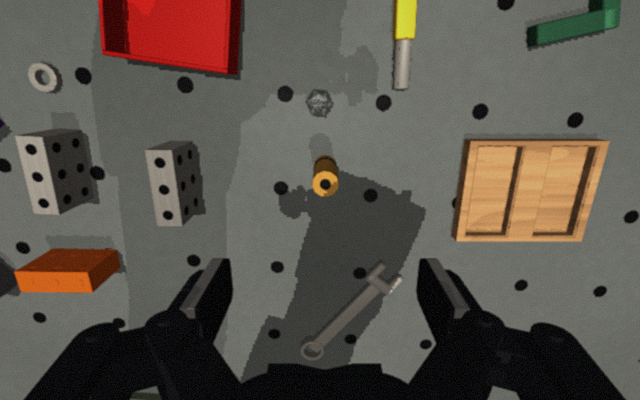

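```bash
python3 - <<'E'
from h import *
np.set_printoptions(precision=4,suppress=True)
c=dict(np.load("pics/w1.npz"))
im=cv2.imread("pics/w1.png")
print("pin",plane(c,(325,184),.07))
h=cv2.cvtColor(im,cv2.COLOR_BGR2HSV)
m=cv2.inRange(h,(8,110,140),(25,255,255));m[:130]=0;m[:, :300]=0
m[:,:400]=m[:,:400]
n,l,st,ce=cv2.connectedComponentsWithStats(m)
for i in range(1,n):
    if st[i,4]>80: print(st[i],ce[i])
# tray
t=cv2.inRange(h,(8,50,100),(25,255,255));t[:,:440]=0;t[:120]=0;t[260:]=0
cn=max(cv2.findContours(t,0,1)[0],key=cv2.contourArea);hull=cv2.convexHull(cn)
ap=cv2.approxPolyN(hull,4) if hasattr(cv2,'approxPolyN') else hull
ap=ap.reshape(-1,2)
for p in ap: print("tray",p,plane(c,p,.016))
cv2.imwrite("pics/w1a.png",cv2.resize(im[110:240,0:220],None,fx=3.6,fy=3.6,interpolation=cv2.INTER_CUBIC))
cv2.imwrite("pics/w1b.png",cv2.resize(im[120:260,440:620],None,fx=4,fy=4,interpolation=cv2.INTER_CUBIC))
E
```

```text
pin [ 0.4807 -0.1465  0.07  ]
[  456   141   153   100 11686] [526.9938 188.6206]
[312 171  26  25 333] [322.5405 181.4505]
tray [582 241] [ 0.4225 -0.4405  0.016 ]
tray [455 241] [ 0.4104 -0.2988  0.016 ]
tray [469 141] [ 0.5218 -0.2887  0.016 ]
tray [610 140] [ 0.535 -0.43   0.016]
```

View pics/w1a.png

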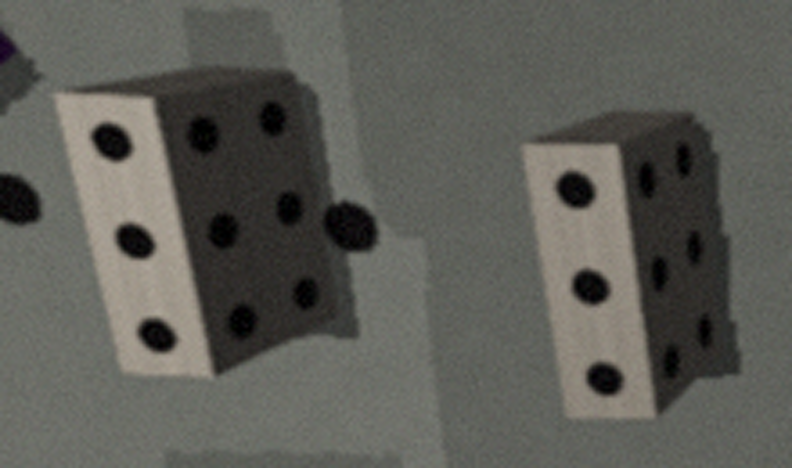

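View pics/w1b.png

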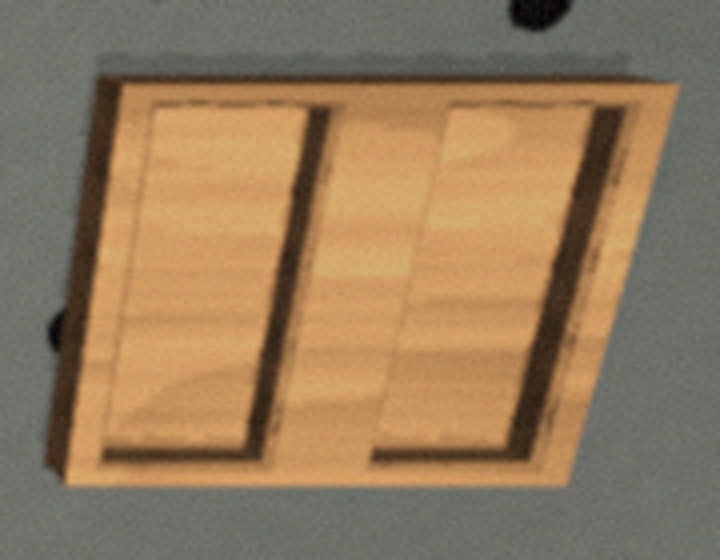

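```bash
python3 - <<'E'
from h import *
np.set_printoptions(precision=4,suppress=True)
c=dict(np.load("pics/w1.npz"))
a=lambda x,y:((x+.5)/3.6-.5,110+(y+.5)/3.6-.5)
b=lambda x,y:(440+(x+.5)/4-.5,120+(y+.5)/4-.5)
T=np.array([plane(c,b(*p),.016) for p in [(121,84),(679,84),(570,487),(65,487)]])
print(T,"c",T.mean(0))
for e in [T[0]-T[3],T[1]-T[2],T[0]-T[1],T[3]-T[2]]: print(np.linalg.norm(e),np.degrees(np.arctan2(e[1],e[0])))
for n,ps,hs in [("b2",[(55,93),(153,97),(215,376),(122,373)],[(112,142),(135,241),(157,335)]),("b1",[(523,144),(618,144),(657,414),(566,418)],[(575,189),(591,287),(604,379)])]:
    P=np.array([plane(c,a(*p),.051) for p in ps]);H=np.array([plane(c,a(*p),.051) for p in hs])
    print(n,P.mean(0),H[1],H.mean(0))
    for e in [P[0]-P[3],P[1]-P[2],H[0]-H[2],P[0]-P[1]]: print(np.linalg.norm(e),np.degrees(np.arctan2(e[1],e[0])))
from rig import arm
go(arm,(.4805,-.146,.035),-85)
E
```

```text
[[ 0.5223 -0.2895  0.016 ]
 [ 0.5343 -0.4296  0.016 ]
 [ 0.4221 -0.4408  0.016 ]
 [ 0.41   -0.2998  0.016 ]] c [ 0.4722 -0.3649  0.016 ]
0.11274681382968761 5.258414152712226
0.11280500411822975 5.6670403016189645
0.1406403247552773 94.91579234134517
0.1414451542007075 94.89533217788521
b2 [0.4594 0.12   0.051 ] [0.4592 0.1207 0.051 ] [0.4592 0.1207 0.051 ]
0.07505246185343446 1.1029711666592217
0.07489561142385485 1.6534953169063162
0.05183317650115061 1.4692026325397283
0.024046695689478367 92.56024901880694
b1 [0.4571 0.0039 0.051 ] [0.4566 0.0042 0.051 ] [0.4567 0.0043 0.051 ]
0.07538152081997364 3.628306508081755
0.07418220419769919 4.42119391446763
0.05231441219963343 4.097477825815249
0.02391319026396463 94.91413020684482
shift [165.4   1.   -0. ] dist 165.4 yaw z -85.08 turn -0.08
```

>>> carry_out --targets '[[[40,1,0.5],0,-1],[[80,1,0.5],0,-1],[[120,1,0.5],0,-1],[[150,1,0.5],0,-1],[[167,1,0.5],0,-1],[[167,1,0.5],0,-1],[[167,1,0.5],0,1],[[167,1,0.5],0,1],[[167,1,0.5],0,1],[[167,1,0.5],0,1],[[167,1,0.5],0,1],[[167,1,0.5],0,1],[[167,1,0.5],0,1],[[167,1,0.5],0,1]]' --force 40

```text
t: 2.78
tcp_pos: [0.4816, -0.1455, 0.034]
tcp_rot: [0.478, 0.521, -0.477, 0.522]
force: [-0.9, 0.1, 10.4]
grip_width: 0.022
```

>>> carry_out --targets '[[[-20,0,0],0,1],[[-60,0,0],0,1],[[-100,0,0],0,1],[[-130,40,-50],0,1],[[-130,80,-90],0,1],[[-130,80,-130],0,1],[[-130,80,-150],0,1],[[-130,80,-150],0,1],[[-130,80,-150],0,1]]'

```text
t: 3.53
tcp_pos: [0.5479, 0.0155, 0.1634]
tcp_rot: [0.477, 0.523, -0.476, 0.522]
force: [0.8, 0.2, -2.4]
grip_width: 0.0223
```

```bash
cat >> h.py <<'E'
def snap(arm,n):
    s=arm.sense();print("t",s["t"],"tcp",np.round(s["tcp_pos"],4),"w",round(s["grip_width"],4),"F",np.round(s["force"],1))
    c=arm.calibration("wrist");im=arm.capture("wrist");cv2.imwrite(f"pics/{n}.png",im);np.savez(f"pics/{n}.npz",K=c["K"],pose=c["pose"])
    return im,c
E
python3 - <<'E'
from rig import arm
from h import *
snap(arm,"w2")
E
```

```text
t 3.5333 tcp [0.5479 0.0155 0.1634] w 0.0223 F [ 0.8  0.2 -2.4]
```

View pics/w2.png

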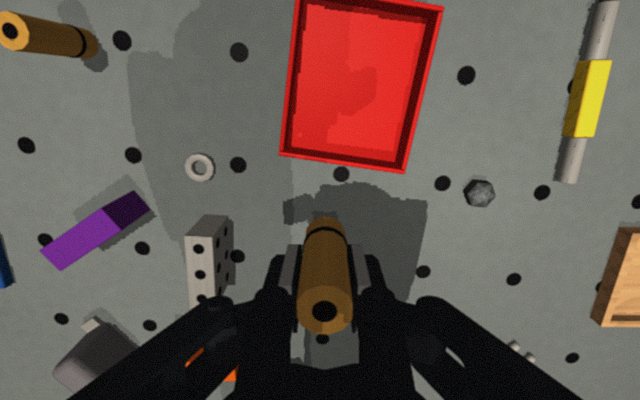

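```bash
python3 - <<'E'
from rig import arm
from h import *
np.set_printoptions(precision=4,suppress=True)
c=dict(np.load("pics/w2.npz"))
im=cv2.imread("pics/w2.png")
cv2.imwrite("pics/w2a.png",cv2.resize(im[0:200,260:460],None,fx=3,fy=3,interpolation=cv2.INTER_CUBIC))
P=np.array([plane(c,p,.035) for p in [(281,155),(404,174),(443,8)]]);print(P,(P[0]+P[2])/2)
for e in (P[0]-P[1],P[2]-P[1]):print(np.linalg.norm(e),np.degrees(np.arctan2(e[1],e[0])))
print("pinheld",plane(c,(324,311),.07+.163-.034))
print("pinB",plane(c,(11,32),.07))
print("scr", plane(c,(570,181),.009),plane(c,(609,0),.009))
for p in [(567,136),(597,136),(610,62),(579,60)]:print(plane(c,p,.018))
E
```

```text
[[ 0.5717  0.0548  0.035 ]
 [ 0.565  -0.0517  0.035 ]
 [ 0.6927 -0.0586  0.035 ]] [ 0.6322 -0.0019  0.035 ]
0.1067313508750281 86.38099190428322
0.12790709478284557 -3.088982505814679
pinheld [0.5469 0.0157 0.199 ]
pinB [0.6449 0.2314 0.07  ]
scr [ 0.5665 -0.2174  0.009 ] [ 0.7165 -0.1978  0.009 ]
[ 0.6085 -0.1936  0.018 ]
[ 0.6109 -0.2199  0.018 ]
[ 0.6706 -0.2086  0.018 ]
[ 0.6698 -0.1827  0.018 ]
```

View pics/w2a.png

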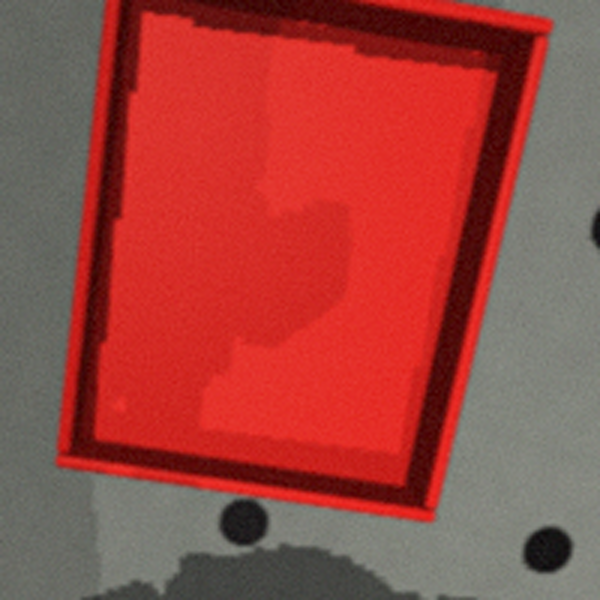

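```bash
python3 - <<'E'
from rig import arm
from h import *
go(arm,(.662,-.003,.039),-85)
E
```

```text
shift [124.3 112.5  26.1] dist 169.7 yaw z -84.8 turn 0.2
```

>>> carry_out --targets '[[[0,40,9],0,1],[[0,80,18],0,1],[[0,113,26],0,1],[[40,113,26],0,1],[[80,113,26],0,1],[[110,113,26],0,1],[[122,113,26],0,1],[[124,113,26],0,1],[[124,113,26],0,1]]'

```text
t: 4.33
tcp_pos: [0.6626, -0.006, 0.0396]
tcp_rot: [0.478, 0.521, -0.478, 0.521]
force: [0.3, -0.1, -1.7]
grip_width: 0.0218
```

Then release, rise, and go above pin B.

>>> carry_out --targets '[[[1,0,0],0,1],[[1,0,0],0,0.2],[[1,0,0],0,-0.2],[[1,0,0],0,-0.2],[[1,0,0],0,-0.2],[[1,0,0],0,-0.2],[[-30,0,0],0,-0.2],[[-70,0,0],0,-0.2],[[-100,0,0],0,-0.5],[[-110,0,-40],0,-1],[[-110,0,-80],0,-1],[[-110,-10,-120],0,-1],[[-110,-20,-160],0,-1],[[-110,-30,-200],0,-1],[[-110,-38,-235],0,-1],[[-110,-38,-235],0,-1],[[-110,-38,-235],0,-1],[[-110,-38,-235],0,-1]]'

```text
t: 5.83
tcp_pos: [0.6044, 0.2251, 0.1494]
tcp_rot: [0.478, 0.521, -0.478, 0.522]
force: [0.5, -1.2, -0.2]
grip_width: 0.0857
```

```bash
python3 - <<'E'
from rig import arm
from h import *
snap(arm,"w3"); go(arm,(.645,.2315,.034),-85)
E
```

```text
t 5.8333 tcp [0.6044 0.2251 0.1494] w 0.0857 F [ 0.5 -1.2 -0.2]
shift [115.4  40.8  -3.6] dist 122.5 yaw z -85.05 turn -0.05
```

View pics/w3.png

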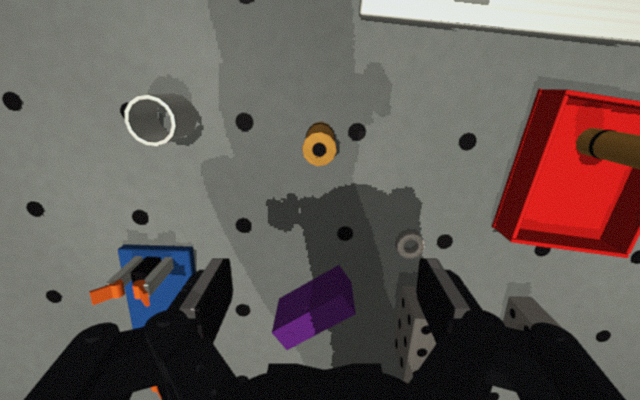

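```bash
python3 - <<'E'
from h import *
c=dict(np.load("pics/w3.npz"));print(plane(c,(319.5,149),.07))
E
```

```text
[0.64581714 0.23209747 0.07      ]
```

>>> carry_out --targets '[[[0,41,-4],0,-1],[[0,41,-4],0,-1],[[40,41,-4],0,-1],[[80,41,-4],0,-1],[[110,41,-4],0,-1],[[115,41,-4],0,-1],[[115,41,-4],0,-1],[[115,41,-4],0,1],[[115,41,-4],0,1],[[115,41,-4],0,1],[[115,41,-4],0,1],[[115,41,-4],0,1],[[115,41,-4],0,1],[[115,41,-4],0,1],[[80,41,-4],0,1],[[40,41,-4],0,1],[[0,41,-4],0,1],[[0,41,-4],0,1]]'

```text
t: 7.38
tcp_pos: [0.6473, 0.234, 0.1572]
tcp_rot: [0.481, 0.52, -0.474, 0.523]
force: [0.7, 2.1, -1.3]
grip_width: 0.022
```

```bash
python3 - <<'E'
from rig import arm
from h import *
go(arm,(.602,.001,.039),-85)
E
```

```text
shift [117.  -66.8 228.4] dist 265.1 yaw z -84.97 turn 0.03
```

>>> carry_out --targets '[[[0,-10,40],0,1],[[0,-21,80],0,1],[[0,-33,120],0,1],[[0,-44,160],0,1],[[0,-55,200],0,1],[[0,-63,226],0,1],[[0,-63,226],0,1],[[0,-63,226],0,1]]'

```text
t: 8.05
tcp_pos: [0.6015, 0.001, 0.1494]
tcp_rot: [0.478, 0.521, -0.478, 0.521]
force: [1.0, 1.0, -1.8]
grip_width: 0.0217
```

```bash
python3 - <<'E'
from rig import arm
from h import *
snap(arm,"w4"); go(arm,(.602,.001,.039),-85)
E
```

```text
t 8.05 tcp [0.6015 0.001  0.1494] w 0.0217 F [ 1.   1.  -1.8]
shift [1.103e+02 1.000e-01 1.800e+00] dist 110.3 yaw z -85.01 turn -0.01
```

View pics/w4.png

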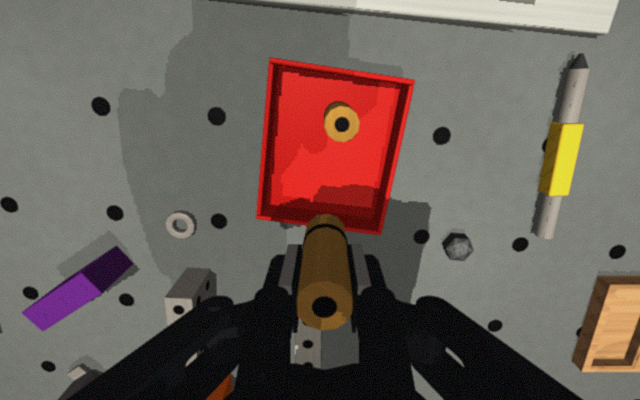

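>>> carry_out --targets '[[[40,1,0],0,1],[[80,1,0],0,1],[[105,1,0],0,1],[[110,1,0],0,1],[[110,1,0],0,1],[[110,1,0],0,0.2],[[110,1,0],0,-0.2],[[110,1,0],0,-0.2],[[110,1,0],0,-0.2],[[110,1,0],0,-0.2],[[80,1,0],0,-0.2],[[40,1,0],0,-0.2],[[0,1,0],0,-0.5],[[-20,-30,0],0,-1],[[-20,-70,0],0,-1],[[-20,-110,0],0,-1],[[-20,-140,0],0,-1],[[-20,-145,-3],0,-1]]'

```text
t: 9.6
tcp_pos: [0.4528, -0.0079, 0.1701]
tcp_rot: [0.477, 0.522, -0.478, 0.521]
force: [-0.9, -0.0, 0.1]
grip_width: 0.0853
```

```bash
python3 - <<'E'
from rig import arm
from h import *
np.set_printoptions(precision=4,suppress=True)
snap(arm,"w5"); go(arm,(.457,.0041,.042),-86)
c=dict(np.load("pics/w4.npz"))
P=np.array([plane(c,p,.035) for p in [(270,58),(414,80),(383,234),(258,219)]]);print(P.mean(0),np.linalg.norm(P[0]-P[3]))
E
```

```text
t 9.6 tcp [ 0.4528 -0.0079  0.1701] w 0.0853 F [-0.9 -0.   0.1]
shift [128.1   3.4 -10.6] dist 128.5 yaw z -85.01 turn 0.99
[ 0.633  -0.0016  0.035 ] 0.12879852930602323
```

View pics/w5.png

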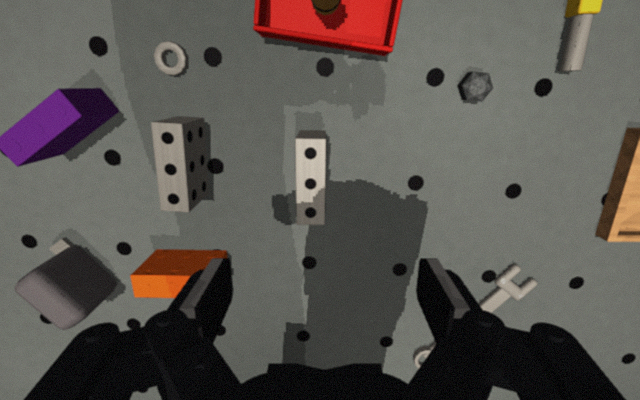

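```bash
python3 - <<'E'
from rig import arm
from h import *
np.set_printoptions(precision=4,suppress=True)
c=dict(np.load("pics/w5.npz"))
H=np.array([plane(c,p,.051) for p in [(310,153),(311,184),(311,212)]]);print(H,np.linalg.norm(H[0]-H[2]),H.mean(0));e=H[0]-H[2];print(np.degrees(np.arctan2(e[1],e[0])))
for p in [(227,250),(206,297),(146,250),(131,274)]: print("or",plane(c,p,.051))
H=np.array([plane(c,p,.051) for p in [(167,138),(170,169),(173,199)]]);print(H,np.linalg.norm(H[0]-H[2]),H.mean(0));e=H[0]-H[2];print(np.degrees(np.arctan2(e[1],e[0])))
go(arm,(.457,.0040,.024),-86)
E
```

```text
[[0.4824 0.0065 0.051 ]
 [0.4562 0.0037 0.051 ]
 [0.4308 0.0019 0.051 ]] 0.05182403474510624 [0.4565 0.004  0.051 ]
5.071801681967006
or [0.3874 0.0749 0.051 ]
or [0.3351 0.0954 0.051 ]
or [0.3812 0.1478 0.051 ]
or [0.3546 0.164  0.051 ]
[[0.4848 0.1218 0.051 ]
 [0.4591 0.1211 0.051 ]
 [0.4327 0.1204 0.051 ]] 0.05212483558442074 [0.4588 0.1211 0.051 ]
1.5846429228097667
shift [146.1   3.4 -10.5] dist 146.5 yaw z -85.01 turn 0.99
```

>>> carry_out --targets '[[[0,1,-12.5],0,-0.2],[[40,1,-12.5],0,-0.2],[[80,1,-12.5],0,-0.2],[[120,1,-12.5],0,-0.2],[[145,1,-12.5],0,-0.2],[[145,1,-12.5],0,-0.2],[[145,1,-12.5],0,1],[[145,1,-12.5],0,1],[[145,1,-12.5],0,1],[[145,1,-12.5],0,1],[[145,1,-12.5],0,1],[[145,1,-12.5],0,1]]' --force 60

```text
t: 10.65
tcp_pos: [0.458, 0.0055, 0.0259]
tcp_rot: [0.478, 0.521, -0.477, 0.522]
force: [0.3, -1.5, 15.0]
grip_width: 0.0242
```

>>> carry_out --targets '[[[-30,0,0],0,1],[[-70,0,0],0,1],[[-105,0,20],0,1],[[-105,-4,60],0,1],[[-105,-8,100],0,1],[[-105,-12,140],0,1],[[-105,-17,180],0,1],[[-105,-21,220],0,1],[[-105,-25,260],0,1],[[-105,-30,300],0,1],[[-105,-35,320],0,1],[[-105,-35,320],0,1],[[-105,-35,320],0,1],[[-105,-35,320],0,1]]'

```text
t: 11.82
tcp_pos: [0.4502, -0.3156, 0.1299]
tcp_rot: [0.478, 0.522, -0.477, 0.522]
force: [-0.2, 0.6, -5.8]
grip_width: 0.024
```

```bash
python3 - <<'E'
from rig import arm
from h import *
im,c=snap(arm,"w6"); go(arm,(.4756,-.4022,.03),-84.8)
for p in [(.4756,-.4022,.016),(.4688,-.3276,.016),(.4722,-.3649,.016)]:
    q=proj(c,p);print(q);cv2.circle(im,tuple(int(v) for v in q),2,(255,0,0),-1)
cv2.imwrite("pics/w6m.png",im)
E
```

```text
t 11.8167 tcp [ 0.4502 -0.3156  0.1299] w 0.024 F [-0.2  0.6 -5.8]
shift [99.8 17.3 88.9] dist 134.7 yaw z -84.91 turn -0.11
[433.20411229 170.48736588]
[341.19219826 170.75868355]
[387.19453477 170.62303539]
```

View pics/w6m.png

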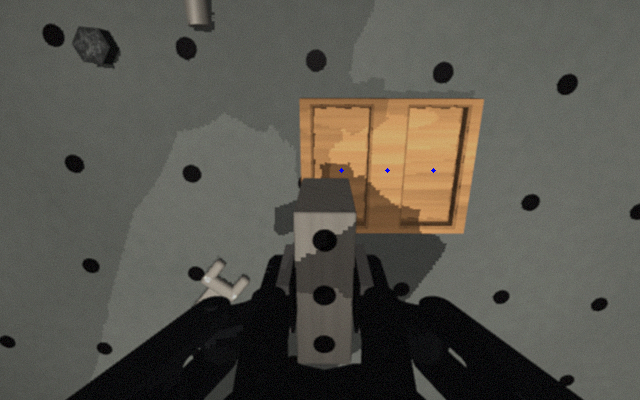

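```bash
python3 - <<'E'
from rig import arm
from h import *
np.set_printoptions(precision=4,suppress=True)
c=dict(np.load("pics/w6.npz"))
T=np.array([plane(c,p,.016) for p in [(300,99),(484,99),(465,234),(300,234)]])
print(T,T.mean(0))
for e in [T[0]-T[3],T[1]-T[2],T[0]-T[1],T[3]-T[2]]: print(np.linalg.norm(e),np.degrees(np.arctan2(e[1],e[0])))
H=np.array([plane(c,p,.130-.025+.051) for p in [(325,240),(324,295),(324,344)]]);print(H,np.linalg.norm(H[0]-H[2]))
im=cv2.imread("pics/w6.png");cv2.imwrite("pics/w6a.png",cv2.resize(im[80:250,270:510],None,fx=3.3,fy=3.3,interpolation=cv2.INTER_CUBIC))
E
```

```text
[[ 0.5218 -0.2906  0.016 ]
 [ 0.5341 -0.4297  0.016 ]
 [ 0.4218 -0.4409  0.016 ]
 [ 0.4092 -0.2978  0.016 ]] [ 0.4718 -0.3648  0.016 ]
0.11284783908974474 3.664980510609139
0.11284926910115438 5.720140344651318
0.139610407809253 95.03932937212883
0.14365790966231476 95.02898893055253
[[ 0.4755 -0.3134  0.156 ]
 [ 0.4498 -0.3152  0.156 ]
 [ 0.4239 -0.3175  0.156 ]] 0.05184815986435325
```

View pics/w6a.png

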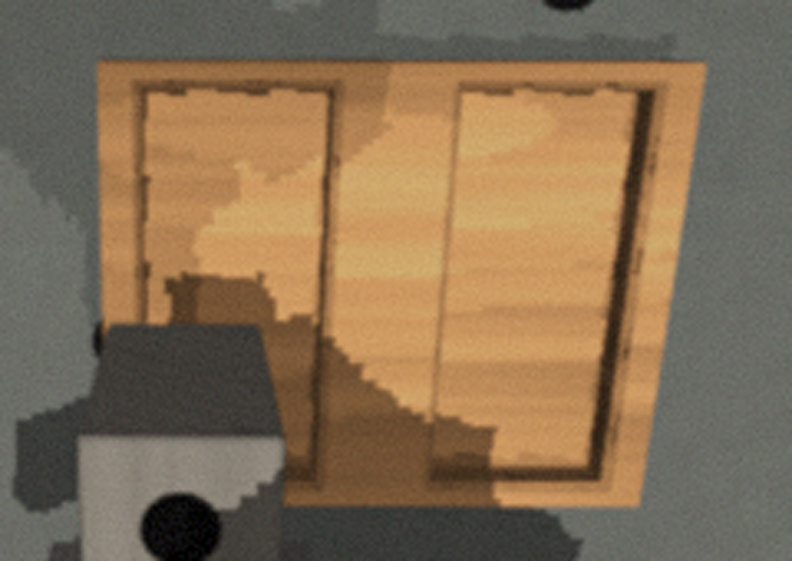

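>>> carry_out --targets '[[[0,9,40],0,1],[[0,17,80],0,1],[[0,17,89],0,1],[[40,17,89],0,1],[[75,17,89],0,1],[[92,17,89],0,1],[[97,17,89],0,1],[[100,17,89],0,1],[[100,17,89],0,1]]'

```text
t: 12.62
tcp_pos: [0.4752, -0.4027, 0.0303]
tcp_rot: [0.477, 0.522, -0.477, 0.522]
force: [-0.4, 0.2, -6.0]
grip_width: 0.0238
```

>>> carry_out --targets '[[[1,0,0],0,1],[[2,0,0],0,1],[[2,0,0],0,0.2],[[2,0,0],0,-0.2],[[2,0,0],0,-0.2],[[2,0,0],0,-0.2],[[2,0,0],0,-0.2],[[-30,0,0],0,-0.2],[[-70,0,0],0,-0.2],[[-110,0,0],0,-0.2],[[-120,0,-30],0,-0.2],[[-120,4,-70],0,-0.2]]'

```text
t: 13.62
tcp_pos: [0.4724, -0.3359, 0.1523]
tcp_rot: [0.479, 0.518, -0.479, 0.522]
force: [1.1, 0.5, -1.4]
grip_width: 0.0512
```

```bash
python3 - <<'E'
from rig import arm
from h import *
im,c=snap(arm,"w7"); go(arm,(.459,.121,.15),-88.4)
E
```

```text
t 13.6167 tcp [ 0.4724 -0.3359  0.1523] w 0.0512 F [ 1.1  0.5 -1.4]
shift [   2.3   26.3 -445.5] dist 446.3 yaw z -84.75 turn 3.65
```

View pics/w7.png

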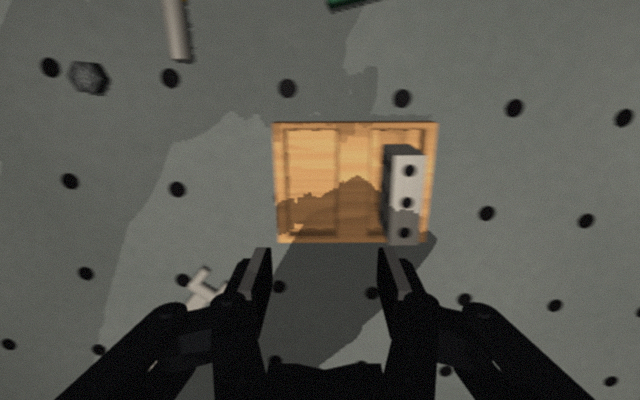

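>>> carry_out --targets '[[[0,25,-453],3.4,-0.2],[[0,25,-453],3.4,-0.2],[[0,25,-453],3.4,-0.2],[[0,25,-453],3.4,-0.2],[[0,25,-453],3.4,-0.2],[[0,25,-453],3.4,-0.2],[[0,25,-453],3.4,-0.2],[[0,25,-453],3.4,-0.2],[[0,25,-453],3.4,-0.2],[[0,25,-453],3.4,-0.2],[[0,25,-453],3.4,-0.2],[[0,25,-453],3.4,-0.2],[[0,25,-453],3.4,-0.2],[[0,25,-453],3.4,-0.2],[[0,25,-453],3.4,-0.2]]'

```text
t: 14.92
tcp_pos: [0.4581, 0.1188, 0.1494]
tcp_rot: [0.493, 0.506, -0.493, 0.507]
force: [-0.5, -0.4, 0.1]
grip_width: 0.0516
```

```bash
python3 - <<'E'
from rig import arm
from h import *
im,c=snap(arm,"w8"); go(arm,(.459,.121,.025),-88.4)
E
```

```text
t 14.9167 tcp [0.4581 0.1188 0.1494] w 0.0516 F [-0.5 -0.4  0.1]
shift [124.4   0.9  -2.3] dist 124.4 yaw z -88.5 turn -0.1
```

View pics/w8.png

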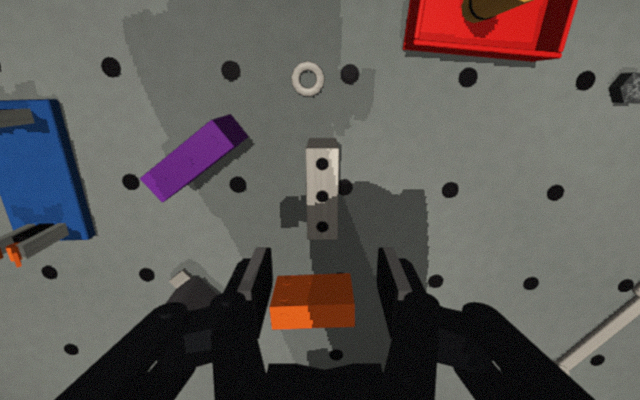

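```bash
python3 - <<'E'
from h import *
np.set_printoptions(precision=4,suppress=True)
c=dict(np.load("pics/w8.npz"))
for p in [(219,116),(213,148),(142,180),(162,201)]: print("pu",plane(c,p,.051))
H=np.array([plane(c,p,.051) for p in [(322,164),(322,196),(322,227)]]);print(H,np.linalg.norm(H[0]-H[2]))
E
```

```text
pu [0.5184 0.1968 0.051 ]
pu [0.4949 0.2031 0.051 ]
pu [0.4685 0.2599 0.051 ]
pu [0.4516 0.2468 0.051 ]
[[0.4847 0.1214 0.051 ]
 [0.459  0.1207 0.051 ]
 [0.4324 0.1201 0.051 ]] 0.0523393801618928
```

>>> carry_out --targets '[[[0,1,-2],0,-0.2],[[40,1,-2],0,-0.2],[[80,1,-2],0,-0.2],[[115,1,-2],0,-0.2],[[124,1,-2],0,-0.2],[[124,1,-2],0,-0.2],[[124,1,-2],0,1],[[124,1,-2],0,1],[[124,1,-2],0,1],[[124,1,-2],0,1],[[124,1,-2],0,1],[[124,1,-2],0,1]]'

```text
t: 15.97
tcp_pos: [0.4597, 0.1221, 0.0272]
tcp_rot: [0.494, 0.506, -0.492, 0.508]
force: [-0.5, -1.9, 10.3]
grip_width: 0.0237
```

>>> carry_out --targets '[[[-30,0,0],0,1],[[-70,0,0],0,1],[[-105,0,20],0,1],[[-105,-2,60],-1,1],[[-105,-2,100],-2,1],[[-105,-2,140],-3.6,1],[[-105,-2,180],-3.6,1],[[-105,-2,220],-3.6,1],[[-105,-2,260],-3.6,1],[[-105,-2,300],-3.6,1],[[-105,-2,340],-3.6,1],[[-105,-2,380],-3.6,1],[[-105,-2,415],-3.6,1],[[-105,-2,449],-3.6,1],[[-105,-2,449],-3.6,1],[[-105,-2,449],-3.6,1],[[-105,-2,449],-3.6,1]]'

```text
t: 17.38
tcp_pos: [0.4695, -0.3263, 0.1312]
tcp_rot: [0.477, 0.522, -0.477, 0.522]
force: [0.2, 1.1, -5.1]
grip_width: 0.0237
```

```bash
python3 - <<'E'
from rig import arm
from h import *
im,c=snap(arm,"w9"); go(arm,(.4688,-.3276,.0305),-84.8)
E
```

```text
t 17.3833 tcp [ 0.4695 -0.3263  0.1312] w 0.0237 F [ 0.2  1.1 -5.1]
shift [100.6  -1.2   1.6] dist 100.6 yaw z -84.72 turn 0.08
```

View pics/w9.png

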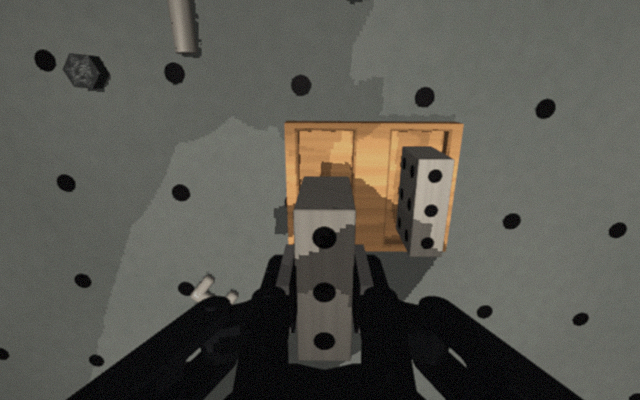

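>>> carry_out --targets '[[[0,-1,1],0,1],[[40,-1,1],0,1],[[75,-1,1],0,1],[[92,-1,1],0,1],[[97,-1,1],0,1],[[100,-1,1],0,1],[[100,-1,1],0,1],[[101,-1,1],0,1],[[102,-1,1],0,1],[[102,-1,1],0,1]]'

```text
t: 18.27
tcp_pos: [0.4692, -0.3279, 0.0308]
tcp_rot: [0.477, 0.522, -0.476, 0.523]
force: [-8.4, 5.1, 30.7]
grip_width: 0.024
```

>>> carry_out --targets '[[[-1.5,0,0],0,1],[[-2,0,0],0,0.2],[[-2,0,0],0,-0.2],[[-2,0,0],0,-0.2],[[-2,0,0],0,-0.2],[[-2,0,0],0,-0.2],[[-30,0,0],0,-0.2],[[-70,0,0],0,-0.2],[[-110,0,0],0,-0.2],[[-130,30,-20],0,-0.2],[[-130,60,-45],0,-0.2],[[-130,90,-70],0,-0.2],[[-130,120,-100],0,-0.2],[[-130,120,-105],0,-0.2],[[-130,120,-105],0,-0.2],[[-130,120,-105],0,-0.2]]'

```text
t: 19.6
tcp_pos: [0.5784, -0.2124, 0.1582]
tcp_rot: [0.476, 0.522, -0.477, 0.522]
force: [-0.2, -0.7, 0.2]
grip_width: 0.0515
```

```bash
python3 - <<'E'
from rig import arm
from h import *
im,c=snap(arm,"w10")
cv2.imwrite("pics/scene1.png",arm.capture("scene"))
a=arm.capture("side");cv2.imwrite("pics/side1.png",cv2.resize(a[150:400,250:550],None,fx=2.4,fy=2.4,interpolation=cv2.INTER_CUBIC))
E
```

```text
t 19.6 tcp [ 0.5784 -0.2124  0.1582] w 0.0515 F [-0.2 -0.7  0.2]
```

View pics/w10.png

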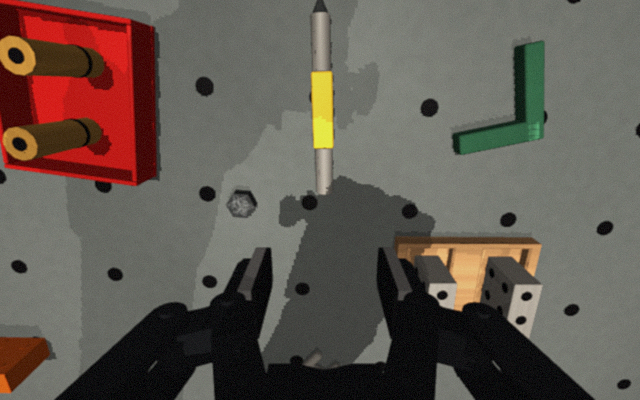

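View pics/side1.png

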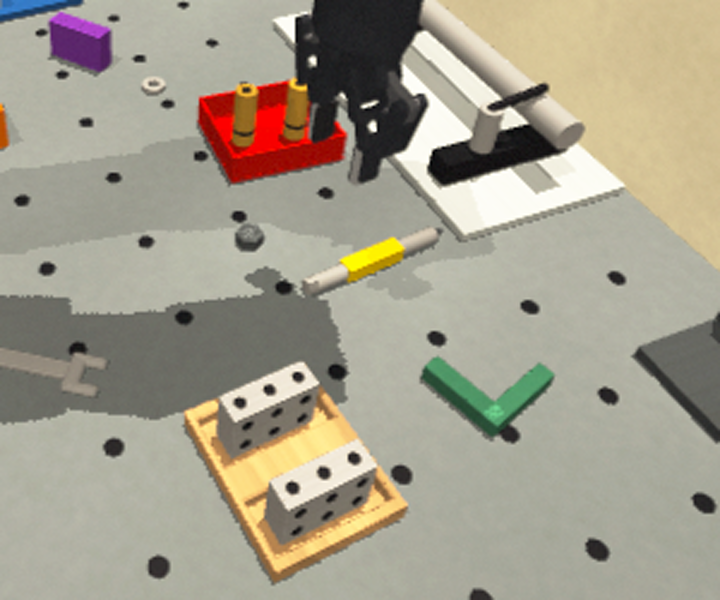

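```bash
python3 - <<'E'
from rig import arm
from h import *
np.set_printoptions(precision=4,suppress=True)
c=dict(np.load("pics/w10.npz"));im=cv2.imread("pics/w10.png")
h=cv2.cvtColor(im,cv2.COLOR_BGR2HSV);m=cv2.inRange(h,(22,130,90),(36,255,255))
n,l,st,ce=cv2.connectedComponentsWithStats(m);i=1+st[1:,4].argmax();print(st[i],ce[i])
ys,xs=np.where(l==i)
P=np.array([plane(c,(x,y),.018)[:2] for x,y in zip(xs,ys)])
r=cv2.minAreaRect((P*1000).astype(np.float32));print(r)
pts=[]
for row in list(range(20,65,4))+list(range(155,185,4)):
    g=im[row,290:350].astype(int).sum(1);k=np.where(g>330)[0]
    pts.append((290+(k.min()+k.max())/2,row)); 
Q=np.array([plane(c,p,.012)[:2] for p in pts]);d,_,c0=np.linalg.svd(Q-Q.mean(0));print(np.round(pts,1).tolist());
v=c0[0]*np.sign(c0[0][0]);print(Q.mean(0),np.degrees(np.arctan2(v[1],v[0])),"resid",(Q-Q.mean(0))@c0[1]*1000)
print("tail",plane(c,(324,193),.009),"tip",plane(c,(320,0),.009))
go(arm,(.639,-.205,.02),-83)
E
```

```text
[ 311   71   23   78 1620] [321.9901 109.3358]
((640.619873046875, -204.9262237548828), (63.508567810058594, 18.241500854492188), 6.871466636657715)
[[315.0, 20.0], [325.5, 24.0], [320.0, 28.0], [324.5, 32.0], [322.5, 36.0], [319.5, 40.0], [320.0, 44.0], [321.0, 48.0], [320.0, 52.0], [324.5, 56.0], [321.5, 60.0], [321.0, 64.0], [319.5, 155.0], [319.5, 159.0], [319.5, 163.0], [319.5, 167.0], [319.5, 171.0], [319.5, 175.0], [310.0, 179.0], [310.0, 183.0]]
[ 0.6517 -0.2015] 2.9043689799684933 resid [ 5.644  -2.8044  1.4693 -2.2441 -0.7539  1.5546  1.0431  0.1211  0.8253
 -2.9723 -0.6294 -0.3329 -1.8421 -1.9745 -2.108  -2.2426 -2.3782 -2.515
  6.1213  6.0187]
tail [ 0.5649 -0.2133  0.009 ] tip [ 0.7244 -0.1956  0.009 ]
shift [138.3  61.5  -3.1] dist 151.4 yaw z -84.87 turn -1.87
```

>>> carry_out --targets '[[[0,35,-1],-0.8,-0.2],[[30,62,-2],-1.5,-0.2],[[70,62,-2],-1.5,-0.2],[[110,62,-2],-1.5,-0.2],[[140,62,-2],-1.5,-0.2],[[149,62,-2],-1.5,-0.2],[[149,62,-2],-1.5,-0.2],[[149,62,-2],-1.5,-0.2]]' --force 40

```text
t: 20.42
tcp_pos: [0.6407, -0.2056, 0.0108]
tcp_rot: [0.47, 0.528, -0.47, 0.529]
force: [0.6, -0.1, 0.9]
grip_width: 0.0514
```

```bash
python3 - <<'E'
from rig import arm
from h import *
im,c=snap(arm,"w11"); go(arm,(.640,-.205,.004),-83.4)
E
```

```text
t 20.4167 tcp [ 0.6407 -0.2056  0.0108] w 0.0514 F [ 0.6 -0.1  0.9]
shift [ 7.6 -1.  -0.6] dist 7.7 yaw z -83.31 turn 0.09
```

View pics/w11.png

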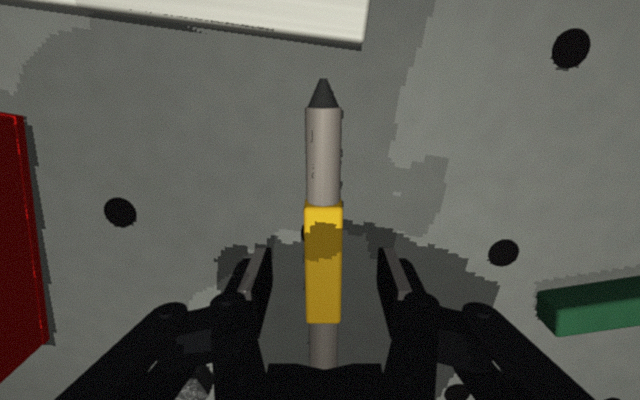

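```bash
python3 - <<'E'
from h import *
c=dict(np.load("pics/w11.npz"))
a=plane(c,(323,206),.018);b=plane(c,(322,323),.018);print(a,b,(a+b)/2,np.linalg.norm(a-b))
print(plane(c,(323,79),.009))
E
```

```text
[ 0.6729969  -0.20101349  0.018     ] [ 0.60969383 -0.20781939  0.018     ] [ 0.64134536 -0.20441644  0.018     ] 0.06366787821566602
[ 0.72617205 -0.19484682  0.009     ]
```

>>> carry_out --targets '[[[4,-1,0],0,-0.2],[[6,-1,0],0,-0.2],[[6,-1,0],0,-0.2],[[6,-1,0],0,1],[[6,-1,0],0,1],[[6,-1,0],0,1],[[6,-1,0],0,1],[[6,-1,0],0,1],[[6,-1,0],0,1],[[6,-1,0],0,1]]'

```text
t: 21.3
tcp_pos: [0.6393, -0.2049, 0.0037]
tcp_rot: [0.47, 0.528, -0.47, 0.529]
force: [-0.7, 0.2, 5.3]
grip_width: 0.0169
```

>>> carry_out --targets '[[[-40,0,0],0,1],[[-80,0,0],0,1],[[-120,0,0],0,1],[[-180,-173,-589],0,1],[[-180,-173,-589],0,1],[[-180,-173,-589],0,1],[[-180,-173,-589],0,1],[[-180,-173,-589],0,1],[[-180,-173,-589],0,1],[[-180,-173,-589],0,1],[[-180,-173,-589],0,1],[[-180,-173,-589],0,1],[[-180,-173,-589],0,1],[[-180,-173,-589],0,1],[[-180,-173,-589],0,1],[[-180,-173,-589],0,1],[[-180,-173,-589],0,1],[[-180,-173,-589],0,1],[[-180,-173,-589],0,1],[[-180,-173,-589],0,1]]'

```text
t: 22.97
tcp_pos: [0.3973, 0.3613, 0.1833]
tcp_rot: [0.469, 0.529, -0.469, 0.529]
force: [0.1, -1.6, -0.1]
grip_width: 0.0169
```

>>> carry_out --targets '[[[0,0,0],0,1],[[0,0,0],0,1],[[0,0,0],0,1]]'

```text
t: 23.22
tcp_pos: [0.399, 0.3589, 0.1834]
tcp_rot: [0.47, 0.528, -0.47, 0.528]
force: [0.0, -0.3, -1.3]
grip_width: 0.0169
```

```bash
python3 - <<'E'
from rig import arm
from h import *
im,c=snap(arm,"w12"); go(arm,(.459,.382,.1),-87)
E
```

```text
t 23.2167 tcp [0.399  0.3589 0.1834] w 0.0169 F [ 0.  -0.3 -1.3]
shift [ 83.4  62.3 -15.9] dist 105.3 yaw z -83.36 turn 3.64
```

View pics/w12.png

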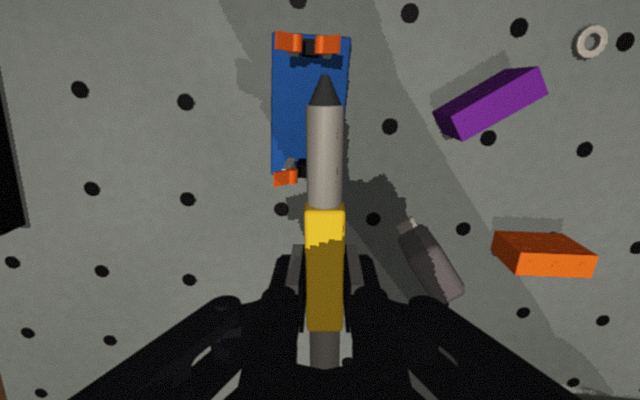

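>>> carry_out --targets '[[[-10,10,40],1.5,1],[[-20,20,80],3,1],[[-20,20,90],3.6,1],[[-20,20,90],3.6,1],[[-20,20,90],3.6,1]]'

```text
t: 23.68
tcp_pos: [0.4292, 0.2721, 0.2035]
tcp_rot: [0.487, 0.513, -0.487, 0.513]
force: [0.3, 0.6, -0.9]
grip_width: 0.0166
```

```bash
python3 - <<'E'
from rig import arm
from h import *
im,c=snap(arm,"w13"); go(arm,(.459,.382,.1),-87)
cv2.imwrite("pics/w13a.png",cv2.resize(im[20:220,120:320],None,fx=3,fy=3,interpolation=cv2.INTER_CUBIC))
E
```

```text
t 23.6833 tcp [0.4292 0.2721 0.2035] w 0.0166 F [ 0.3  0.6 -0.9]
shift [ 103.4   36.  -107.2] dist 153.3 yaw z -86.9 turn 0.1
```

View pics/w13.png

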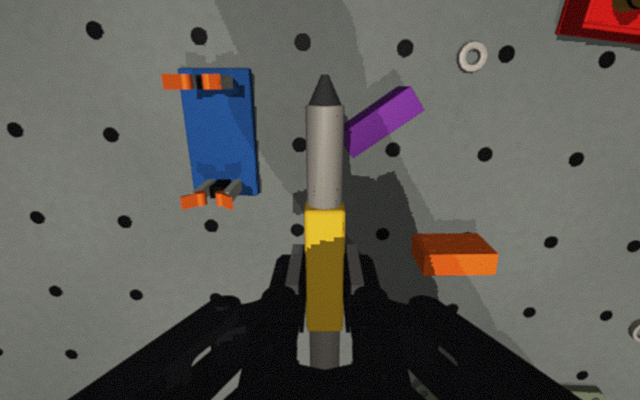

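View pics/w13a.png

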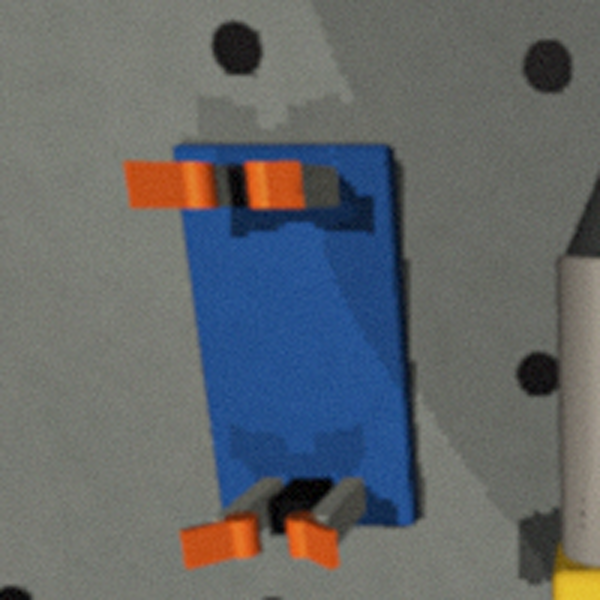

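```bash
python3 - <<'E'
from rig import arm
from h import *
np.set_printoptions(precision=4,suppress=True)
c=dict(np.load("pics/w13.npz"))
a=lambda x,y:(120+(x+.5)/3-.5,20+(y+.5)/3-.5)
T=np.array([plane(c,a(*p),.012) for p in [(175,146),(391,146),(413,523)]]);print(T,"centre",(T[0]+T[2])/2)
for e in (T[1]-T[2],T[0]-T[1]):print(np.linalg.norm(e),np.degrees(np.arctan2(e[1],e[0])))
L=[]
for l,r in [((215,185),(247,185)),((258,537),(288,537))]:
    for z in (.056,.06):
        A,B=plane(c,a(*l),z),plane(c,a(*r),z);print(z,(A+B)/2,np.linalg.norm(A-B));L.append((A+B)/2)
d=L[0]-L[2];print(np.degrees(np.arctan2(d[1],d[0])),np.linalg.norm(d),(L[0]+L[2])/2)
# scriber held: tip / grip ends; axis at tcp+5.3mm
z=.2035+.0053
print("tip",plane(c,(325,75),z),"grip",plane(c,(325,206),z+.009),plane(c,(325,331),z+.009))
# scene-based: orange lips
E
```

```text
[[0.5203 0.4176 0.012 ]
 [0.5239 0.3486 0.012 ]
 [0.3966 0.3433 0.012 ]] centre [0.4585 0.3805 0.012 ]
0.12735645012816735 2.3615676396734644
0.06911421174829621 92.99714943094433
0.056 [0.5099 0.3843 0.056 ] 0.008999179684628442
0.06 [0.5099 0.3828 0.06  ] 0.00887515413570407
0.056 [0.405  0.3788 0.056 ] 0.00947871425739087
0.06 [0.4065 0.3774 0.06  ] 0.00934807982402383
2.985621058524978 0.10501617451282576 [0.4574 0.3816 0.056 ]
tip [0.5167 0.2766 0.2088] grip [0.4645 0.2739 0.2178] [0.3995 0.2704 0.2178]
```

>>> carry_out --targets '[[[0,11,-36],0.3,1],[[0,22,-72],0.3,1],[[0,33,-107],0.3,1],[[40,33,-107],0.3,1],[[80,33,-107],0.3,1],[[103,33,-107],0.3,1],[[103,33,-107],0.3,1],[[103,33,-107],0.3,1],[[103,33,-107],0.3,1]]'

```text
t: 24.48
tcp_pos: [0.4563, 0.3822, 0.102]
tcp_rot: [0.488, 0.512, -0.487, 0.512]
force: [-0.4, 0.9, -0.4]
grip_width: 0.0173
```

```bash
python3 - <<'E'
from rig import arm
from h import *
im,c=snap(arm,"w14"); go(arm,(.4565,.381,.043),-87.3)
a=arm.capture("scene");cv2.imwrite("pics/sc14.png",cv2.resize(a[230:380,370:570],None,fx=3.9,fy=3.9,interpolation=cv2.INTER_CUBIC))
a=arm.capture("side");cv2.imwrite("pics/si14.png",cv2.resize(a[90:190,200:330],None,fx=5,fy=5,interpolation=cv2.INTER_CUBIC))
E
```

```text
t 24.4833 tcp [0.4563 0.3822 0.102 ] w 0.0173 F [-0.4  0.9 -0.4]
shift [59.2 -0.1  1.3] dist 59.3 yaw z -87.16 turn 0.14
```

View pics/w14.png

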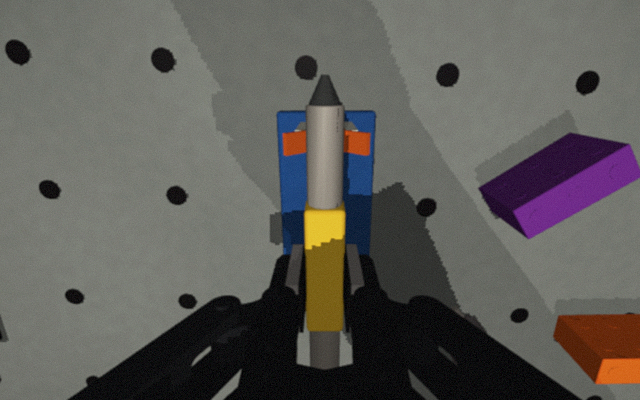

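View pics/sc14.png

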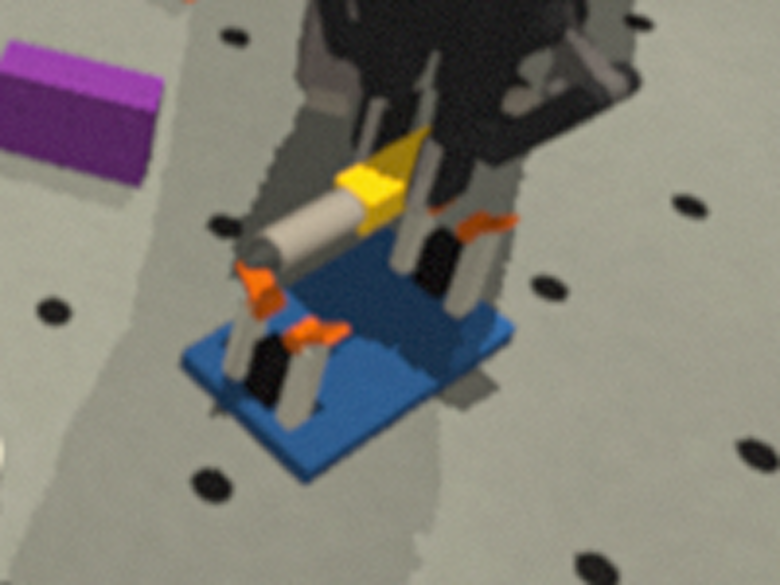

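View pics/si14.png

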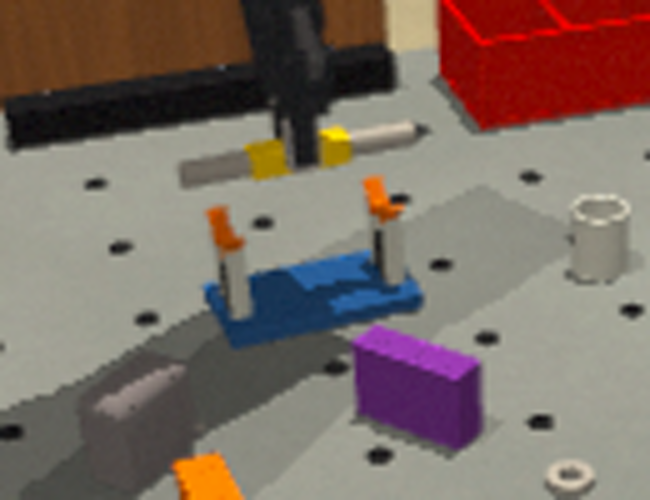

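>>> carry_out --targets '[[[15,0,1],0,1],[[25,0,1],0,1],[[32,0,1],0,1],[[38,0,1],0,1],[[43,0,1],0,1],[[47,0,1],0,1],[[50,0,1],0,1],[[53,0,1],0,1],[[55,0,1],0,1],[[55,0,1],0,1]]' --force 60

```text
t: 25.47
tcp_pos: [0.4559, 0.3804, 0.0449]
tcp_rot: [0.487, 0.512, -0.488, 0.512]
force: [1.9, 0.8, -7.7]
grip_width: 0.0162
```

>>> carry_out --targets '[[[1,0,0],0,1],[[2,0,0],0,1],[[2,0,0],0,1]]'

```text
t: 25.72
tcp_pos: [0.4559, 0.3805, 0.0432]
tcp_rot: [0.488, 0.512, -0.487, 0.512]
force: [-0.0, 2.0, -4.5]
grip_width: 0.0158
```

>>> carry_out --targets '[[[0.5,0,0],0,1],[[1,0,0],0,1],[[1,0,0],0,1]]'

```text
t: 25.97
tcp_pos: [0.4559, 0.3806, 0.0427]
tcp_rot: [0.488, 0.512, -0.487, 0.512]
force: [-1.1, 1.7, 3.5]
grip_width: 0.0161
```

>>> carry_out --targets '[[[0.5,0,0],0,1],[[1,0,0],0,1],[[1,0,0],0,1]]'

```text
t: 26.22
tcp_pos: [0.456, 0.3806, 0.0425]
tcp_rot: [0.488, 0.512, -0.487, 0.512]
force: [-5.8, -1.4, 21.4]
grip_width: 0.0162
```

>>> carry_out --targets '[[[-0.7,0,0],0,1],[[-1,0,0],0,0.6],[[-1,0,0],0,0.3],[[-1,0,0],0,0.1],[[-1,0,0],0,-0.1],[[-1,0,0],0,-0.2],[[-1,0,0],0,-0.2],[[-1,0,0],0,-0.2],[[-30,0,0],0,-0.2],[[-70,0,0],0,-0.2],[[-110,0,0],0,-0.2],[[-145,-40,0],0,-0.2],[[-145,-80,30],0,-0.2],[[-145,-80,70],0,-0.2],[[-145,-80,90],0,-0.2],[[-145,-80,90],0,-0.2],[[-145,-80,90],0,-0.2],[[-145,-80,90],0,-0.2]]'

```text
t: 27.72
tcp_pos: [0.3807, 0.2871, 0.1864]
tcp_rot: [0.488, 0.512, -0.487, 0.512]
force: [-0.2, 0.7, 0.5]
grip_width: 0.0513
```

```bash
python3 - <<'E'
from rig import arm
from h import *
im,c=snap(arm,"w15")
cv2.imwrite("pics/w15a.png",cv2.resize(im[50:250,120:380],None,fx=3,fy=3,interpolation=cv2.INTER_CUBIC))
a=arm.capture("scene");cv2.imwrite("pics/scf.png",a);cv2.imwrite("pics/sc15.png",cv2.resize(a[230:380,370:570],None,fx=3.9,fy=3.9,interpolation=cv2.INTER_CUBIC))
a=arm.capture("side");cv2.imwrite("pics/sif.png",a);cv2.imwrite("pics/si15.png",cv2.resize(a[90:190,200:330],None,fx=5,fy=5,interpolation=cv2.INTER_CUBIC))
E
```

```text
t 27.7167 tcp [0.3807 0.2871 0.1864] w 0.0513 F [-0.2  0.7  0.5]
```

View pics/w15a.png

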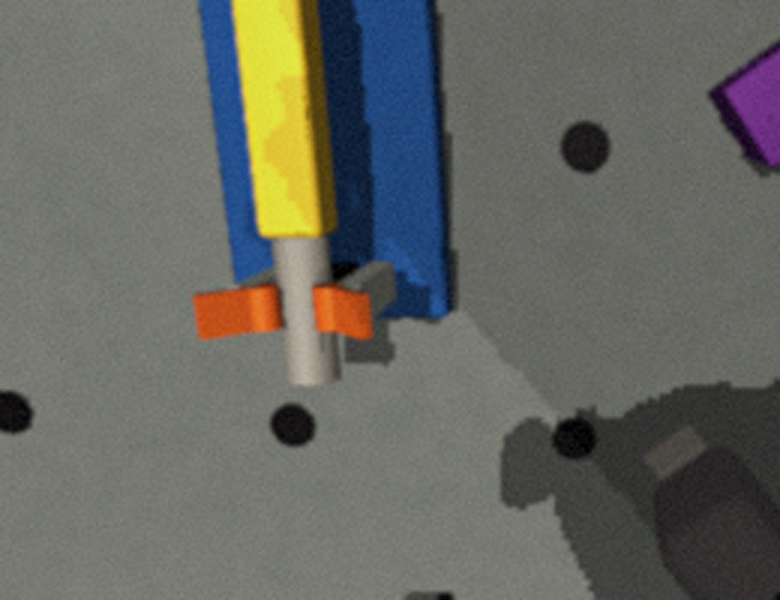

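View pics/sc15.png

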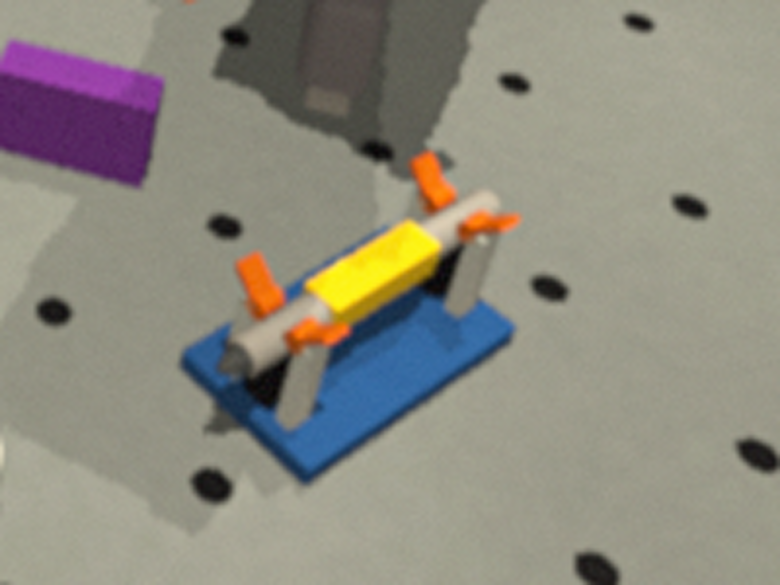

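View pics/si15.png

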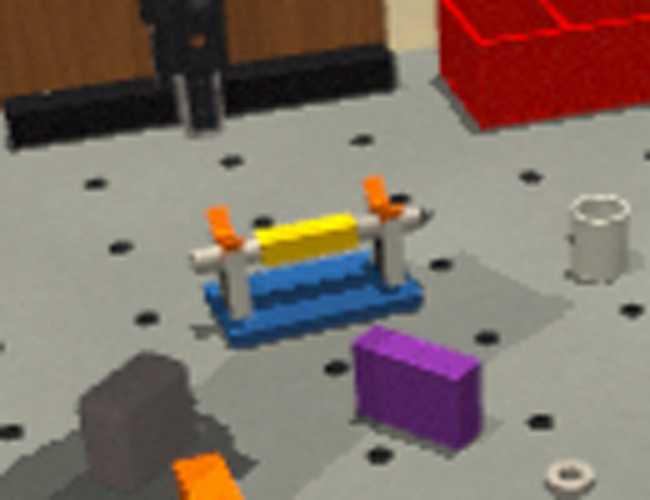

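View pics/sif.png

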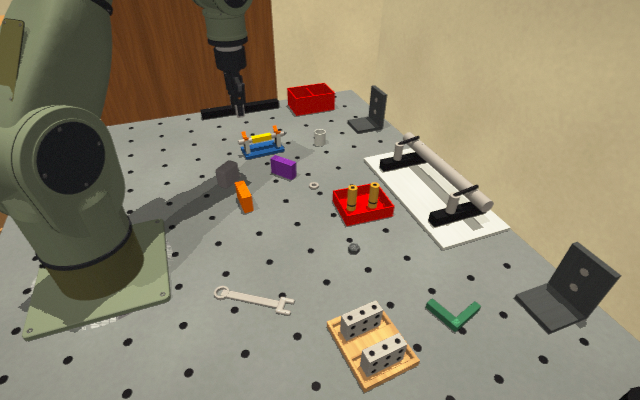

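```bash
python3 - <<'E'
from rig import arm
from h import *
np.set_printoptions(precision=4,suppress=True)
S=arm.calibration("scene");D=arm.calibration("side")
s=lambda x,y:(370+(x+.5)/3.9-.5,230+(y+.5)/3.9-.5)
d=lambda x,y:(200+(x+.5)/5-.5,90+(y+.5)/5-.5)
P=np.array([plane(S,s(*p),.057) for p in [(308,285),(411,222),(440,246),(334,306)]]);print(P,P.mean(0))
# corner triangulation: top edges nearest both (world -y/+y edges differ): use y-low top edge in side = far-left in scene
print("end+x",tri(S,s(308,285),D,d(356,214)))
print("end-x",tri(S,s(411,222),D,d(258,238)))
c=dict(np.load("pics/w15.npz"))
a=lambda x,y:(120+(x+.5)/3-.5,50+(y+.5)/3-.5)
print("tail end",plane(c,a(313,381),.048),"grip -x end",plane(c,a(290,237),.057))
print(arm.sense()["t"])
E
```

```text
[[0.4886 0.3756 0.057 ]
 [0.4263 0.3724 0.057 ]
 [0.4263 0.3877 0.057 ]
 [0.4876 0.3885 0.057 ]] [0.4572 0.3811 0.057 ]
end+x (array([0.4908, 0.3781, 0.0612]), np.float64(0.00218708463114553))
end-x (array([0.4258, 0.3734, 0.0585]), np.float64(0.0030331285913908117))
tail end [0.3818 0.3775 0.048 ] grip -x end [0.4255 0.379  0.057 ]
27.8667
```

```bash
python3 - <<'E'
from rig import arm
print(arm.finish_job())
E
```

```text
the job is handed in; nothing more can be done
None
```

I sorted all the parts in the order asked and handed the job in at about 27.9 s of the 144 s. The gripper was released and clear of everything.

- **Pins:** both brass pins stand upright in the red bin, about 30 mm either side of its centre. The wrist and side pictures showed them standing.
- **Blocks:** there is one drilled steel block in each tray pocket, standing along the tray's length. The second met the pocket floor at the expected height with about 31 N. The first was lowered until it should have been on the floor, and the pictures show it standing in its pocket. The orange and purple blocks were not touched.
- **Scriber:** it is pressed home between the clip jaws. The jaws pulled it down with about 8 N, then the force reversed and rose to 21 N at the expected home height. After release I measured its centre within about 1 mm of the holder's centre.

**Checks that disagreed:**
- The grip-top height from two views came out at 58.5 and 61 mm at its two ends, against 57 mm expected. The rays missed each other by 2–3 mm, so I put this down to pixel error and relied on the contact force. I did not check separately that the scriber is level.
- The scene and side cameras disagreed with the wrist camera by up to 6–9 mm on the bin and tray, so I used the wrist camera's values there.

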